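# Unlock the bead case and cover the open bead cup

### The arm

A 7-joint arm with a two-finger parallel gripper is mounted at the origin on the work surface. World frame = base frame: x ahead of the robot, y to its left, z up, the work surface at z = 0. Lengths are in m, angles in rad, forces in N, time in s.
With the tool pointing down it reaches from about 0.4 to 0.875 m from the base axis. Payload 4.4 kg.
Tool frame: the origin (TCP) lies on the mounting face of the last link; the fingertips stand 173 mm ahead of it and the grasp point (between the pads) lies 155 mm ahead of it (manip.grip_point_offset is the z of the grasp point in the tool frame, in m); z points along the fingers, y is the line along which they close (so a half turn about z gives the same grasp; the last joint's range is limited). The gripper opens to 85 mm and grips with 20 to 120 N. Pads are 22 mm wide; open, the fingers measure 114 mm over their backs; the gripper's body (76 mm by 85 mm) begins 54 mm behind the grasp point. The pads swing forward as they close: fully open they stand 13 mm farther back than shut.
Start: joints at [1.038, 0.628, 0.038, 1.517, -0.027, 0.996, -0.02], TCP at [0.293, -0.58, 0.405] pointing down, gripper open.
Joint ranges: [-3.06, 3.06], [-0.37, 2.12], [-1.25, 1.32], [0.18, 2.47], [-1.1, 4.24], [0.23, 1.98], [-2.94, 2.94]. Speed limits (rad/s): [2.57, 2.57, 3.14, 3.14, 3.14, 3.14, 3.14].

### API

Orientations are given as a rotation vector (axis times angle).
In Python, from cell import manip gives the robot as it stands. The module is installed in compiled form; this text tells all that it offers.
- The arm moves only by the tool apply_moves, never from a script. Its argument "increments" is one flat list of numbers, 5 for each row, row after row: the shift along the tool's x, y, z in m, then the turn about the tool's z in degrees, then the closure, from 0 (fully open) to 1 (shut). A call has exactly 5 rows; each row is the pose to reach, as a shift and turn from the pose commanded when the call began, along the tool's axes at that moment; what a row does not reach only later rows make up. A row lasts 1/10 s, in which the tool goes at most 50 mm and 8.59 degrees, less where a joint would pass 70% of its speed; a pose out of reach is approached as far as the arm can. A call with a gripper value outside its range is refused whole. The fingers move at their own pace and stop on an object; "newtons" is the grip in N (left out, the last holds). Time passes only in rows, so rows that repeat a pose let the fingers close, or fill a call up. It gives the time, the measured TCP pose, the force, the opening and the grip force at its end, in the units of the state.
- manip.sense(): the state, without advancing time (a new reading comes with each control period).
- manip.camera(name): name is "scene" or "top" or "wrist"; returns a dict with "color" (400x640x3 uint8, red, green, blue), "fx", "fy", "cx", "cy" (pixels), "R" (3x3) and "t" (3): a world point X has camera coordinates R X + t; the wrist camera has in their place "tool_from_camera" (4x4, takes a point from camera to tool coordinates, whose origin is the TCP and whose axes are the flange's). Camera axes: x right, y down, z forward; pixel columns grow to the right and rows downward; lengths in m; the calibration is good to about 2 mm. The wrist camera is an equidistant fisheye: a pixel r from the principal point sees the ray r / f radians off the axis. A picture is of the moment at which its call begins: read the wrist's pose just before it. There is no depth.
- manip.finish_job(): hands the job in; it is judged then, once.
Trained networks look in a picture, given as the dict that the camera call returned (one of the last four; its "shot" number tells which), for a name from the list of things; names that differ only in an ending like _2 or _b are one class to them, and where a whole thing is asked for, a point or a joint stands for the part that bears it (a point fixed in the world has none). Each returns a list of dicts, best first, with "confidence" (0 to 1); they miss things now and then, are a little off and sometimes report something else, mostly with a low value. They report only what shows in the picture. A call takes as long as a camera call. They do not tell look-alikes from the thing itself.
- manip.masks_of(name, picture): "region" (400x640 bool, what is visible of it) and "bbox" ([left, top, right, bottom] in pixels, round what is visible of it).
The state is a dict: "time_s": time; "joint_positions": joint angles; "qd": joint speeds; "joint_torque": joint torques, N m; "position": TCP position; "tool_rot": TCP orientation; "contact_force": force on the tool from outside, world axes, zero at the start; "ft_torque": the same for the moment, N m; "opening": finger opening in m; "finger_force": force on a finger pad.
Only numpy, scipy, OpenCV 4.12 (cv2) and the standard library are available. Lean on these libraries where they do the work, as an engineer would, in place of code of your own. Each camera call takes 0.05 s, during which the arm holds its last target. There are 200 camera calls.

### The job

Slide the safety catch of the white bead case aside to uncover the release button and press the button, so that the clear lid springs open. Then take the mouth-down metal cup out of the case and set it gently, still mouth-down, on top of its twin, the open metal cup standing on the table, rim on rim and centred, so that it closes it. Leave the catch aside and the lid open, and do not disturb or tip anything else.

Things in the scene. Friction and masses are not known exactly. Their poses are not given: they have to be found in the camera images.
- catch (a joint): position of the sliding safety catch on the white bead case, m. 0 = fully over the release button, 0.052 = fully aside (end stop); it uncovers the button entirely from 0.042 on. It slides along the case's +y (to the robot's left as the case faces the robot), stays where it is left and needs about 1.5 N. It starts between 0 and 0.008.
- catch_tab (a point): middle of the catch's upright thumb tab; the frame turns with the case (x = from the robot-side front of the case to its back, y = the way the catch opens, z up). The tab is 12 mm thick along y, 34 mm long along x and stands 28 mm above the catch plate (72 x 50 x 4 mm); this point is 16 mm above the plate's top and 12 mm below the tab's top. The plate rides on two 13 mm high rails. When the catch is at 0 the tab stands straight above the button's centre.
- release (a joint): travel of the release button, m. 0 = up, 0.007 = fully down; the lid unlatches at about 0.004 to 0.005. It springs back when let go; about 5 N takes it fully down.
- release_top (a point): centre of the top face of the release button, a round metal button 34 mm across standing 12 mm out of the control block at the robot-side end of the case, between the two catch rails (56 mm free between them, their tops 1 mm above the button's top). It is hidden under the catch plate until the catch is slid aside; it moves straight down (world -z). Frame as the case.
- lid (a joint): angle of the case's clear spring lid, rad. 0 = shut and latched, 1.75 = fully open. Hinged along the back of the case; when unlatched it swings up and back, away from the robot, by its own spring in about 1 s and stays open.
- lid_edge (a point): middle of the front top edge of the clear lid (120 mm along x, 150 mm along y, 88 mm high, walls 3 mm; its front wall is 56 mm behind the button's centre). Shut, it stands 112 mm above the table; open, the lid stands up behind the case to about 150 mm above the table, about 60 mm behind the cover cup's middle at the nearest.
- cover_center (a point): centre, half-way up, of the cover cup: a plain metal bead cup that stands mouth-down on the floor of the case (20 mm above the table) under the clear lid. It is 68 mm tall; its straight body is 52 mm across and its broad rim, at the bottom here, is a flange 66 mm across and 7 mm tall. z points up, from the mouth to the closed bottom.
- cover_rim (a point): centre of the cover cup's mouth, in the plane of its rim, 34 mm below cover_center
- cup_center (a point): centre, half-way up, of the open bead cup: the twin of the cover cup, standing mouth-up on the table on the other side from the case. 68 mm tall, body 52 mm across, rim flange 66 mm across at the top, the flat of the rim 10 mm wide.
- cup_rim (a point): centre of the open cup's mouth, in the plane of its rim, 68 mm above the table
- pincushion: round blue pincushion, 60 mm across, 38 mm tall; a bystander; origin under its middle
- spool: thread spool standing upright, 44 mm across, 60 mm tall; a bystander; origin under its middle
- tape_tin: flat black round tape measure, 54 mm across, 20 mm tall; a bystander; origin under its middle
- calculator: black desk calculator, 140 x 80 x 16 mm, off to the left; a bystander; origin under its middle
- phone: black phone lying flat, 150 x 72 x 9 mm; off to the right; a bystander; origin under its middle
- cover: the cover cup, 100 to 210 g; origin at the centre of its mouth (underside as it stands)
- cup: the open cup, 150 g; origin under its middle
Mind the look-alikes: they are no part of the job. What is shaped like the cup but green is not meant.

How it is judged:
On the way, in this order (a step that is already met when the one before it is completed fails the run):
1. the safety catch is slid aside, clear of the button, with the lid still shut (value of joint catch above 0.042 m and value of joint lid below 0.1 rad), for 0.1 s.
2. the uncovered release button is pressed (value of joint release above 0.004 m and value of joint catch above 0.04 m).
3. the lid has sprung open (value of joint lid above 1.3 rad), for 0.2 s.
At the end, for the whole second after the job is handed in: The cover cup rests mouth-down on the open cup, rim on rim (rims touching within 4 mm in height, centres within 8 mm sideways), both level within 0.06 rad and at rest, the open cup standing on the table; the catch is still clear of the button (above 0.040 m) and the lid open (above 1.3 rad) (value of joint catch above 0.04 m and value of joint lid above 1.3 rad and horizontal distance between cover_rim and cup_rim below 0.008 m and z of cover_rim in the frame of cup_rim between -0.004 and 0.004 m and angle between each of cover, cup's own z axis and vertical below 0.06 rad and height (world z) of cup between -0.005 and 0.005 m and height (world z) of cover_rim above 0.06 m and linear speed of each of cover, cup below 0.02 m/s).
It fails at once if a bystander is disturbed (moved more than 40 mm) (distance of any of pincushion, spool, tape_tin, calculator, phone from where it was at the start of the episode above 0.04 m).
It fails at once if a cup is tipped over (leans more than 0.7 rad) (angle between any of cup, cover's own z axis and vertical above 0.7 rad).
It fails at once if the cover cup is dropped or driven hard onto the open cup (more than 45 N between them) (contact force between cover and cup above 45 N).
It also fails if it takes over 67 s, if anything falls off the work surface, if the arm or the gripper's body presses on something with over 40 N, if the wrist force passes 120 N, or if a joint passes its speed limit or range.

## Working session

There is one attempt and no reset: what is moved stays moved. The work goes in short steps, Python scripts to look and compute and a tool call to move; the robot and the scene stay as the last step left them, time stands still between calls to the robot, and variables do not carry over. Pictures are saved under pics/ and viewed, at most 10 in all, crops included, and the job is handed in when it is done.

Besides the shell and the picture viewer there is one more tool, called after ">>>" by a JSON object that holds its "api" and its "payload", one argument or row to a line. apply_moves: Moves the arm, as the interface text tells. Its arguments: {"type":"object","properties":{"increments":{"type":"array","items":{"type":"number"}},"newtons":{"type":"number"}},"required":["increments"]}

```bash
mkdir -p pics
cat > h.py <<'E'
import numpy as np, cv2
from cell import manip
from scipy.spatial.transform import Rotation as Ro
def ray(p,u,v):
    R=np.array(p["R"]);t=np.array(p["t"]);d=R.T@np.array([(u-p["cx"])/p["fx"],(v-p["cy"])/p["fy"],1]);return -R.T@t,d
def atz(p,u,v,z):
    o,d=ray(p,u,v);return o+d*(z-o[2])/d[2]
def proj(p,X):
    c=np.array(p["R"])@np.array(X)+p["t"];return c[0]/c[2]*p["fx"]+p["cx"],c[1]/c[2]*p["fy"]+p["cy"]
def save(n,im): cv2.imwrite("pics/"+n+".png",cv2.cvtColor(np.ascontiguousarray(im),cv2.COLOR_RGB2BGR))
E
python3 - <<'E'
from h import *
s=manip.sense();print(s["time_s"],s["position"],s["tool_rot"],s["opening"],manip.grip_point_offset)
T=manip.camera("top");S=manip.camera("scene")
save("both",np.vstack([T["color"],S["color"]])[:, :][::1]) 
save("top",T["color"]);save("scene",S["color"])
for nm,p in(("top",T),("scene",S)):
  R=np.array(p["R"]);print(nm,-R.T@np.array(p["t"]),R.round(2).tolist(),p["fx"])
  for n in["catch_tab","catch","release","lid","cover","cup","pincushion","spool","tape_tin","calculator","phone"]:
    for m in manip.masks_of(n,p)[:3]:
      ys,xs=np.nonzero(m["region"]);print(nm,n,round(m["confidence"],2),m["bbox"],xs.mean().round(1),ys.mean().round(1),atz(p,xs.mean(),ys.mean(),.03).round(3),len(xs))
E
```

```text
0.0 [ 0.29242045 -0.58019311  0.40379375] [-3.05464869e+00 -7.26237247e-01  7.39981856e-04] 0.08567428026096101 0.1547
top [0.52532713 0.00670539 1.20697041] [[-0.01, -1.0, 0.01], [-1.0, 0.01, -0.06], [0.06, -0.01, -1.0]] 385.9069471140864
top catch_tab 0.61 [259.1, 220.1, 277.2, 240.1] 269.5 228.9 [0.487 0.142 0.03 ] 421
top catch 0.66 [259.1, 214.6, 279.3, 245.5] 269.5 229.3 [0.486 0.142 0.03 ] 434
top release 0.52 [354.1, 140.5, 377.4, 157.9] 365.7 149.1 [ 0.73  -0.154  0.03 ] 297
top release 0.44 [257.2, 216.0, 280.3, 242.6] 269.1 228.9 [0.488 0.143 0.03 ] 456
top lid 0.97 [229.2, 165.1, 286.0, 216.5] 257.4 190.7 [0.604 0.178 0.03 ] 2361
top lid 0.15 [259.0, 217.7, 280.1, 244.6] 269.4 229.9 [0.484 0.142 0.03 ] 456
top cup 0.96 [352.9, 174.4, 376.2, 196.6] 364.8 184.2 [ 0.621 -0.15   0.03 ] 401
top cup 0.85 [386.2, 202.5, 412.4, 225.2] 400.4 213.2 [ 0.532 -0.257  0.03 ] 376
top pincushion 0.69 [356.4, 140.2, 376.5, 158.4] 366.2 148.9 [ 0.73  -0.156  0.03 ] 301
top spool 0.45 [344.2, 210.1, 361.6, 225.0] 352.9 217.4 [ 0.52  -0.112  0.03 ] 176
top spool 0.2 [358.2, 171.6, 375.2, 196
[... 825 characters left out ...]
211 0.03 ] 3305
scene cover 0.27 [252.2, 228.7, 278.3, 270.0] 266.8 248.0 [ 0.611 -0.139  0.03 ] 887
scene cup 0.97 [251.7, 232.0, 281.2, 271.0] 266.6 247.9 [ 0.61  -0.139  0.03 ] 892
scene cup 0.96 [189.4, 230.7, 217.9, 273.1] 204.7 250.0 [ 0.521 -0.247  0.03 ] 977
scene pincushion 0.71 [281.9, 270.3, 309.5, 297.6] 296.2 284.2 [ 0.739 -0.163  0.03 ] 570
scene spool 0.56 [244.6, 213.6, 259.7, 237.4] 251.9 223.4 [ 0.518 -0.111  0.03 ] 362
scene tape_tin 0.6 [300.7, 236.7, 318.8, 260.1] 308.9 248.7 [ 0.678 -0.07   0.03 ] 350
scene calculator 0.75 [374.0, 147.9, 421.0, 173.6] 399.3 160.5 [0.58  0.393 0.03 ] 641
scene phone 0.61 [99.9, 272.9, 159.5, 331.8] 130.5 302.9 [ 0.552 -0.436  0.03 ] 2039
```

Run:
```python
import cv2,numpy as np
t=cv2.imread("pics/top.png")[130:255,210:430];s=cv2.imread("pics/scene.png")[140:300,170:430]
t=cv2.resize(t,(528,300),interpolation=2);s=cv2.resize(s,(487,300),interpolation=2)
o=np.zeros((600,528,3),np.uint8);o[:300]=t;o[300:,:487]=s
cv2.imwrite("pics/crop1.png",o)
```

```text
(no output)
```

View pics/crop1.png

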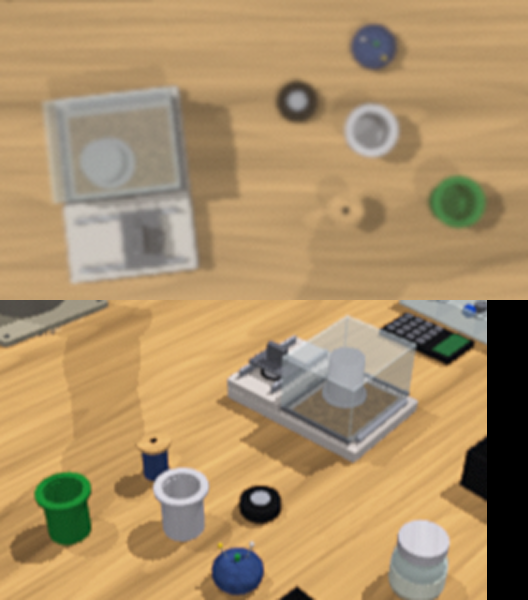

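```bash
cat >> h.py <<'E'
def tri(r):
    A=np.zeros((3,3));b=np.zeros(3)
    for o,d in r:
        d=d/np.linalg.norm(d);P=np.eye(3)-np.outer(d,d);A+=P;b+=P@o
    X=np.linalg.solve(A,b);return X,[np.linalg.norm(np.cross(X-o,d/np.linalg.norm(d))).round(4) for o,d in r]
def plan(X,yaw=None,grip=0.1547):
    """increments (tool axes) bringing the TCP above X (grasp-point target), tool x along world yaw"""
    s=manip.sense();R=Ro.from_rotvec(s["tool_rot"]).as_matrix()
    d=R.T@(np.array(X)+[0,0,grip]-s["position"]);
    cur=np.arctan2(R[1,0],R[0,0]);t=None
    if yaw is not None: t=np.degrees((cur-yaw+np.pi/2)%np.pi-np.pi/2)
    print("t",round(s["time_s"],2),"pos",np.round(s["position"],4),"yaw",cur.round(4),"inc",d.round(4),"turn",t,"tilt",R[:,2].round(3),"open",s["opening"],"F",np.round(s["contact_force"],1))
E
python3 - <<'E'
from h import *
T=manip.camera("top");S=manip.camera("scene")
def c(n,p):
    m=manip.masks_of(n,p);
    return m
def cen(m): ys,xs=np.nonzero(m["region"]);return xs.mean(),ys.mean()
for n in["catch_tab","cup","lid"]:
    a=c(n,T);b=c(n,S)
    if a and b: print(n,tri([ray(T,*cen(a[0])),ray(S,*cen(b[0]))]))
l=c("lid",T)[0]["region"].astype(np.uint8)
print(cv2.minAreaRect(np.argwhere(l)[:,::-1].astype(np.float32)))
cup=c("cup",T)[0]["region"];print("rim px",cv2.minEnclosingCircle(np.argwhere(cup)[:,::-1].astype(np.float32)))
print("cover top at z.088",atz(T,254.6,197.5,.088))
# white case front edge corners, crop px (73,282),(197,268) scale .4167
for u,v in((73,282),(197,268)): print(atz(T,210+u/2.4,130+v/2.4,.02))
plan([0.47,0.14,0.22],0.11)
print(manip.camera("wrist")["tool_from_camera"].round(3) if 0 else "")
E
```

```text
catch_tab (array([0.4834381 , 0.13659889, 0.05833719]), [np.float64(0.005), np.float64(0.005)])
cup (array([ 0.6224237 , -0.14803683,  0.04432754]), [np.float64(0.0003), np.float64(0.0003)])
lid (array([0.60043517, 0.17145316, 0.06635626]), [np.float64(0.0032), np.float64(0.0032)])
((257.5204162597656, 190.3437957763672), (43.21329116821289, 55.28702926635742), 83.41805267333984)
rim px ((364.6333312988281, 183.5), 11.436203956604004)
cover top at z.088 [0.58054672 0.17821342 0.088     ]
[0.43139067 0.2318121  0.02      ]
[0.44773898 0.07401659 0.02      ]
t 1.7 pos [ 0.2925 -0.5805  0.4047] yaw 0.4668 inc [ 0.4827 -0.5635  0.03  ] turn 20.442848958328685 tilt [ 0. -0. -1.] open 0.08538336018152713 F [-1.2  0.  -0.2]
```

>>> {"api": "apply_moves", "payload": {
  "increments": [0.032,-0.037,0.002,4,0,0.064,-0.074,0.004,8,0,0.096,-0.111,0.006,12,0,0.128,-0.148,0.008,16,0,0.16,-0.185,0.01,20.4,0]
}}

```text
time_s: 2.2
position: [0.3524, -0.3414, 0.3949]
tool_rot: [3.137, 0.169, 0.001]
contact_force: [1.2, 0.0, 0.8]
opening: 0.0852
finger_force: 0.0
```

```bash
python3 -c "
from h import *
plan([0.47,0.14,0.22],0.11)"
```

```text
t 2.2 pos [ 0.3524 -0.3414  0.3949] yaw 0.1074 inc [ 0.1685 -0.4661  0.0201] turn -0.15081121957126314 tilt [ 0.001 -0.    -1.   ] open 0.08516879237697594 F [1.2 0.  0.8]
```

>>> {"api": "apply_moves", "payload": {
  "increments": [0.017,-0.047,0.002,0,0,0.034,-0.093,0.004,0,0,0.05,-0.14,0.006,0,0,0.067,-0.186,0.008,0,0,0.084,-0.233,0.01,0,0]
}}

```text
time_s: 2.7
position: [0.4102, -0.1006, 0.3851]
tool_rot: [3.136, 0.173, 0.002]
contact_force: [0.8, -0.1, -0.4]
opening: 0.0856
finger_force: 0.0
```

>>> {"api": "apply_moves", "payload": {
  "increments": [0.017,-0.047,0.002,0,0,0.034,-0.093,0.004,0,0,0.05,-0.14,0.006,0,0,0.067,-0.186,0.008,0,0,0.084,-0.23,0.01,0,0]
}}

```text
time_s: 3.2
position: [0.4682, 0.1378, 0.3749]
tool_rot: [-3.136, -0.175, -0.001]
contact_force: [1.3, -1.0, 0.1]
opening: 0.0854
finger_force: 0.0
```

```bash
cat >> h.py <<'E'
def wray(p,s,u,v):
    M=np.array(p["tool_from_camera"]);x,y=(u-p["cx"])/p["fx"],(v-p["cy"])/p["fy"];r=np.hypot(x,y)
    d=np.array([x/r*np.sin(r),y/r*np.sin(r),np.cos(r)]) if r>0 else np.array([0,0,1.])
    R=Ro.from_rotvec(s["tool_rot"]).as_matrix();return np.array(s["position"])+R@M[:3,3],R@M[:3,:3]@d
def watz(p,s,u,v,z):
    o,d=wray(p,s,u,v);return o+d*(z-o[2])/d[2]
def wproj(p,s,X):
    M=np.linalg.inv(np.array(p["tool_from_camera"]));R=Ro.from_rotvec(s["tool_rot"]).as_matrix()
    c=M[:3,:3]@(R.T@(np.array(X)-s["position"]))+M[:3,3];th=np.arctan2(np.hypot(c[0],c[1]),c[2]);h=np.hypot(c[0],c[1])
    return p["cx"]+p["fx"]*th*c[0]/h,p["cy"]+p["fy"]*th*c[1]/h
E
python3 - <<'E'
from h import *
plan([0.47,0.14,0.22],0.11)
s=manip.sense();W=manip.camera("wrist");save("w1",W["color"])
print(W["fx"],W["cx"],W["cy"],np.array(W["tool_from_camera"]).round(3).tolist())
for n in["catch_tab","catch","lid","cover"]:
  for m in manip.masks_of(n,W)[:2]:
    ys,xs=np.nonzero(m["region"]);u,v=xs.mean(),ys.mean()
    print(n,round(m["confidence"],2),m["bbox"],u.round(1),v.round(1),[watz(W,s,u,v,z).round(4) for z in(.06,.088)])
E
```

```text
t 3.2 pos [0.4682 0.1378 0.3749] yaw 0.1115 inc [ 0.0021 -0.0019  0.0003] turn 0.08368917884474147 tilt [ 0.001  0.    -1.   ] open 0.08537534685804239 F [ 1.3 -1.   0.1]
309.70691628693146 318.33101389633737 203.2783814296238 [[-0.001, -0.961, -0.277, 0.07], [1.0, -0.0, -0.001, -0.001], [0.001, -0.277, 0.961, 0.03], [0.0, 0.0, 0.0, 1.0]]
catch_tab 0.76 [288.1, 132.6, 346.3, 208.4] 316.6 169.8 [array([0.4879, 0.1425, 0.06  ]), array([0.4928, 0.1428, 0.088 ])]
catch_tab 0.44 [541.0, 1.3, 586.0, 43.7] 560.4 20.6 [array([ 0.7051, -0.1162,  0.06  ]), array([ 0.6886, -0.0904,  0.088 ])]
lid 0.63 [194.9, 1.0, 394.6, 114.7] 295.6 57.2 [array([0.5901, 0.1729, 0.06  ]), array([0.5849, 0.1702, 0.088 ])]
```

View pics/w1.png

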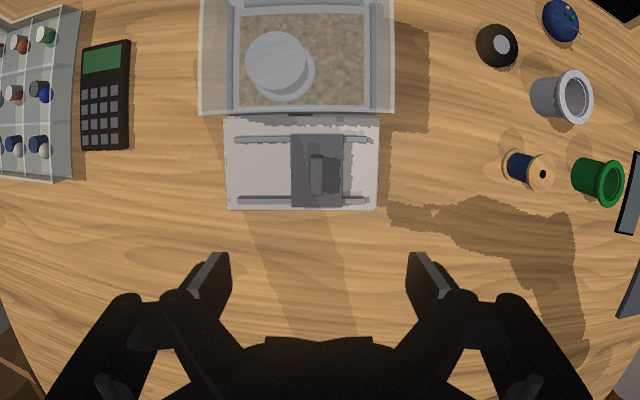

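Run:
```python
from h import *
s=manip.sense();W=manip.camera("wrist")
im=W["color"][100:220,210:400];save("tab",cv2.resize(im,None,fx=4,fy=4,interpolation=2))
P=lambda u,v,z:watz(W,s,u,v,z).round(4)
a,b=P(227,210,.024),P(378,208,.024);print("front",a,b,np.arctan2(-(a-b)[0],(a-b)[1]))
a,b=P(198,112,.112),P(395,114,.112);print("lid front top",a,b,np.arctan2(-(a-b)[0],(a-b)[1]),np.linalg.norm(a-b))
a,b=P(227,210,.0),P(198,112,.0)
print("plate",P(291,134,.041),P(291,207,.041),P(343,134,.041),P(343,208,.041))
print("tab",P(317,175,.069)); print("cover top",P(277,64,.088))
plan(P(317,175,.069),0.11)
```

```text
front [0.4259 0.2335 0.024 ] [0.4467 0.0675 0.024 ] 0.12465155444316825
lid front top [0.5332 0.2369 0.112 ] [0.5462 0.0861 0.112 ] 0.08599429119424082 0.15135930760941
plate [0.5167 0.1678 0.041 ] [0.4427 0.161  0.041 ] [0.5222 0.1174 0.041 ] [0.4475 0.1079 0.041 ]
tab [0.4841 0.1386 0.069 ]
cover top [0.5771 0.1816 0.088 ]
t 3.5 pos [0.4678 0.1343 0.3747] yaw 0.1093 inc [ 0.0168 -0.0026  0.151 ] turn -0.040328489922462116 tilt [-0.    -0.001 -1.   ] open 0.08551630678760111 F [-0.6  0.2  0.2]
```

View pics/tab.png

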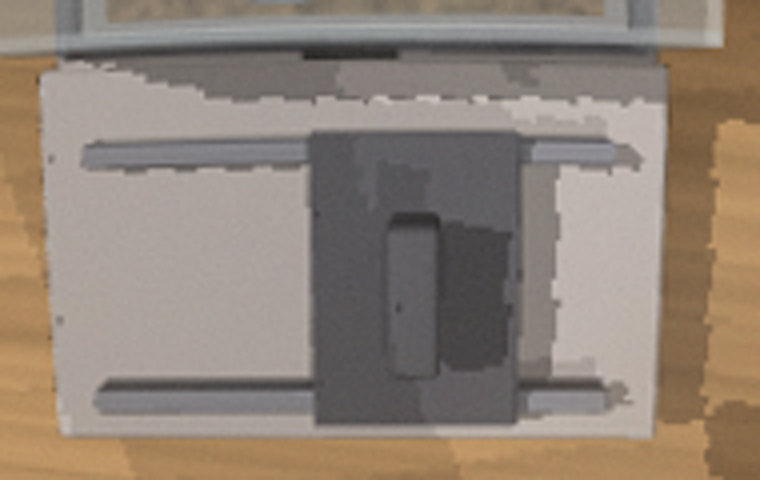

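>>> {"api": "apply_moves", "payload": {
  "increments": [0.016,-0.005,0.03,0,0,0.016,-0.005,0.07,0,0,0.016,-0.005,0.11,0,0,0.016,-0.005,0.13,0,0,0.016,-0.005,0.145,0,0],
  "newtons": 20
}}

```text
time_s: 4.0
position: [0.4829, 0.1399, 0.2282]
tool_rot: [3.136, 0.168, -0.004]
contact_force: [0.1, 0.3, -0.1]
opening: 0.0855
finger_force: 0.0
```

>>> {"api": "apply_moves", "payload": {
  "increments": [0,0,0,0,0,0,0,0,0,0.5,0,0,0,0,1,0,0,0,0,1,0,0,0,0,1]
}}

```text
time_s: 4.5
position: [0.4836, 0.1422, 0.2305]
tool_rot: [-3.136, -0.174, -0.002]
contact_force: [0.8, 0.4, 0.1]
opening: 0.0281
finger_force: 0.0
```

>>> {"api": "apply_moves", "payload": {
  "increments": [0,0,0,0,1,0,0,0,0,1,0,0,0,0,1,0,0,0,0,1,0,0,0,0,1]
}}

```text
time_s: 5.0
position: [0.4835, 0.1423, 0.2303]
tool_rot: [-3.137, -0.174, -0.001]
contact_force: [-0.7, -0.3, 5.5]
opening: 0.0115
finger_force: 25.7
```

Run:
```python
from h import *
plan([0.4838,.1415,.074],0.11)
W=manip.camera("wrist");save("w2",W["color"][80:])
```

```text
t 5.0 pos [0.4835 0.1423 0.2303] yaw 0.1106 inc [0.0002 0.0008 0.0016] turn 0.03556481898502053 tilt [ 0.001  0.    -1.   ] open 0.011510560987078306 F [-0.7 -0.3  5.5]
```

View pics/w2.png

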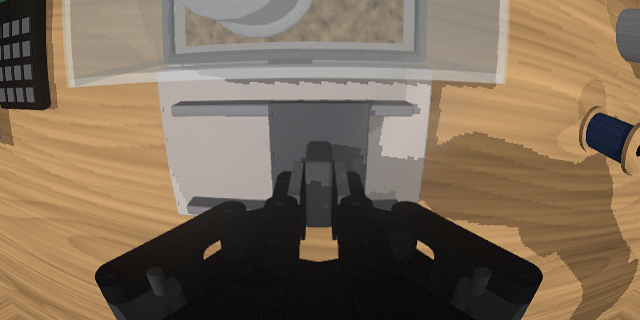

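The fingers hold the tab at (318,240), with the plate centred beneath them. Now I slide it.

>>> {"api": "apply_moves", "payload": {
  "increments": [0,-0.005,0,0,1,0,-0.01,0,0,1,0,-0.015,0,0,1,0,-0.02,0,0,1,0,-0.025,0,0,1]
}}

```text
time_s: 5.55
position: [0.4808, 0.1669, 0.2303]
tool_rot: [3.137, 0.173, 0.001]
contact_force: [-0.1, -1.5, 6.2]
opening: 0.0115
finger_force: 25.8
```

>>> {"api": "apply_moves", "payload": {
  "increments": [0,-0.006,0,0,1,0,-0.012,0,0,1,0,-0.018,0,0,1,0,-0.024,0,0,1,0,-0.024,0,0,1]
}}

```text
time_s: 6.05
position: [0.4785, 0.1886, 0.2303]
tool_rot: [3.133, 0.171, 0.001]
contact_force: [0.6, -7.4, 7.6]
opening: 0.0116
finger_force: 26.0
```

Run:
```python
from h import *
plan([0.4838,.1415,.074],0.11)
W=manip.camera("wrist");save("w3",W["color"][80:])
```

```text
t 6.05 pos [0.4785 0.1886 0.2303] yaw 0.1088 inc [0.0001 0.0474 0.0017] turn -0.06800374990896912 tilt [ 0.001 -0.003 -1.   ] open 0.011637191860933994 F [ 0.6 -7.4  7.6]
```

View pics/w3.png

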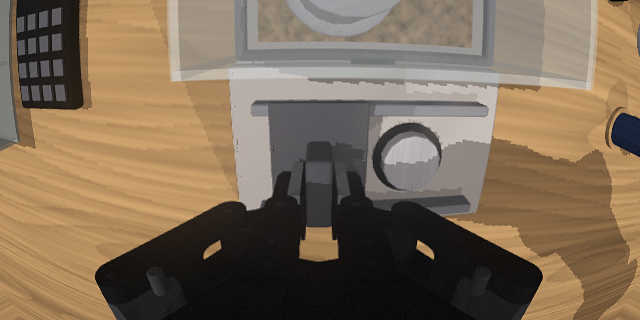

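>>> {"api": "apply_moves", "payload": {
  "increments": [0,0,0,0,0.6,0,0,0,0,0.6,0,0,-0.025,0,0.6,0,0,-0.05,0,0.6,0,0.026,-0.05,0,0.8]
}}

```text
time_s: 6.6
position: [0.4814, 0.1693, 0.2822]
tool_rot: [-3.131, -0.184, -0.009]
contact_force: [0.7, -0.5, 0.8]
opening: 0.0206
finger_force: 0.0
```

>>> {"api": "apply_moves", "payload": {
  "increments": [0,0.026,0,0,1,0,0.026,0.025,0,1,0,0.026,0.04,0,1,0,0.026,0.05,0,1,0,0.026,0.05,0,1]
}}

```text
time_s: 7.1
position: [0.4831, 0.1395, 0.2285]
tool_rot: [3.137, 0.175, -0.004]
contact_force: [-0.5, 0.4, -1.0]
opening: 0.0001
finger_force: 0.0
```

Run:
```python
from h import *
s=manip.sense();W=manip.camera("wrist");save("w4",W["color"][80:])
print(watz(W,s,408,238,.036)) 
plan([0.4842,.1369,.036],0.11,grip=.173)
```

```text
[0.49007683 0.08840774 0.036     ]
t 7.15 pos [0.4834 0.1396 0.2293] yaw 0.1114 inc [0.0005 0.0028 0.0203] turn 0.08104415191153659 tilt [-0.001 -0.    -1.   ] open 0.00018185147811789707 F [-0.3  0.6  0.6]
```

View pics/w4.png

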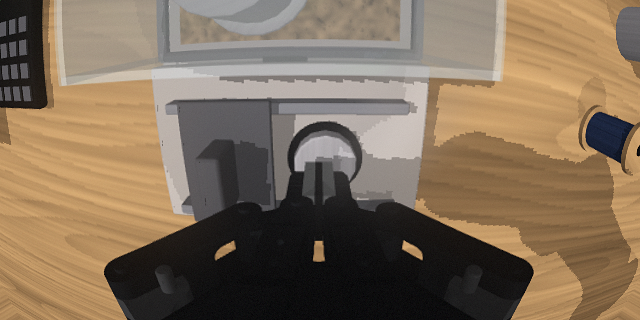

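The closed fingertips stand over the button at (324,235), and the catch is clear to the left. I shift 3 mm in y and press down.

>>> {"api": "apply_moves", "payload": {
  "increments": [0,0.003,0.005,0,1,0,0.003,0.01,0,1,0,0.003,0.014,0,1,0,0.003,0.017,0,1,0,0.003,0.02,0,1]
}}

```text
time_s: 7.65
position: [0.4844, 0.136, 0.2123]
tool_rot: [-3.136, -0.173, -0.003]
contact_force: [-9.0, -3.5, 60.7]
opening: 0.0
finger_force: 30.5
```

>>> {"api": "apply_moves", "payload": {
  "increments": [0,0,-0.01,0,1,0,0,-0.04,0,1,0,0,-0.08,0,0.5,0,0,-0.12,0,0,0,0,-0.16,0,0]
}}

```text
time_s: 8.15
position: [0.4836, 0.1363, 0.3711]
tool_rot: [-3.137, -0.174, 0.001]
contact_force: [0.5, 0.0, 0.7]
opening: 0.0436
finger_force: 0.0
```

>>> {"api": "apply_moves", "payload": {
  "increments": [0,0,0,0,0,0,0,0,0,0,0,0,0,0,0,0,0,0,0,0,0,0,0,0,0]
}}

```text
time_s: 8.65
position: [0.4837, 0.1362, 0.3685]
tool_rot: [3.136, 0.174, -0.004]
contact_force: [-0.6, 1.1, -0.2]
opening: 0.0853
finger_force: 0.0
```

Run:
```python
from h import *
s=manip.sense();W=manip.camera("wrist");save("w5",W["color"])
S=manip.camera("scene");T=manip.camera("top")
for n in["cover","lid","catch_tab","cup"]:
  for m in manip.masks_of(n,W)[:3]: 
    r=np.argwhere(m["region"])[:,::-1].astype(np.float32);print("W",n,m["confidence"],m["bbox"],cv2.minEnclosingCircle(r))
  for m in manip.masks_of(n,S)[:2]: print("S",n,m["confidence"],m["bbox"])
plan([0.577,.18,.06],0.11)
```

```text
W cover 0.8 [241.1, 49.0, 319.2, 119.5] ((280.697021484375, 84.65483093261719), 36.69447708129883)
W cover 0.5 [531.5, 78.5, 596.8, 138.6] ((562.5857543945312, 108.58895874023438), 34.00223159790039)
S cover 0.61 [339.1, 163.8, 362.4, 196.5]
W lid 0.88 [212.1, 1.3, 375.9, 12.6] ((294.5, 3.0), 80.55597686767578)
W lid 0.59 [73.9, 52.2, 126.6, 161.1] ((100.0, 105.5), 59.701438903808594)
S lid 0.68 [356.1, 156.2, 430.6, 238.1]
S lid 0.35 [300.1, 238.2, 320.5, 261.9]
W catch_tab 0.95 [235.9, 149.3, 290.6, 221.3] ((264.7033996582031, 185.66949462890625), 43.15837860107422)
W catch_tab 0.44 [501.5, 158.1, 554.1, 207.4] ((527.0, 182.0), 28.425439834594727)
S catch_tab 0.79 [317.1, 156.2, 343.9, 177.5]
W cup 0.71 [614.7, 160.4, 640.0, 242.3] ((629.28857421875, 200.34571838378906), 42.47102737426758)
W cup 0.61 [572.9, 164.4, 625.2, 217.4] ((596.3170166015625, 191.67507934570312), 29.78780746459961)
W cup 0.55 [527.8, 79.7, 598.1, 138.5] ((562.5613403320312, 109.63060760498047), 33.9950065612793)
S cup 0.89 [187.5, 228.4, 216.0, 271.0]
S cup 0.75 [252.0, 228.7, 280.3, 269.5]
t 9.2 pos [0.484  0.1363 0.3698] yaw 0.1107 inc [ 0.0972 -0.0332  0.1551] turn 0.04220427345723165 tilt [ 0.  0. -1.] open 0.0851184821395359 F [-0.5 -0.6 -1.1]
```

View pics/w5.png

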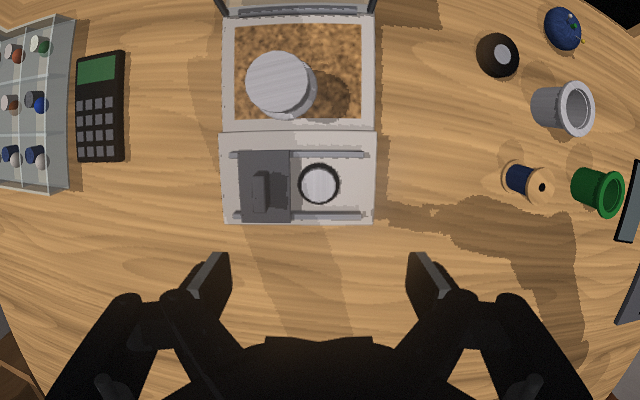

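Run:
```python
from h import *
s=manip.sense();W=manip.camera("wrist")
X=watz(W,s,277.5,82,.088);print(X,np.linalg.norm(watz(W,s,246,82,.088)-watz(W,s,309,82,.088)),np.linalg.norm(watz(W,s,277.5,51,.088)-watz(W,s,277.5,113,.088)))
plan([X[0],X[1],.2],0.11)
```

```text
[0.57789185 0.18026606 0.088     ] 0.05122291563199307 0.051438428933692215
t 9.25 pos [0.484  0.1362 0.3698] yaw 0.1107 inc [ 0.0982 -0.0334  0.0151] turn 0.039767442314592005 tilt [ 0.  0. -1.] open 0.08549926840147937 F [-0.5 -0.1 -0.3]
```

>>> {"api": "apply_moves", "payload": {
  "increments": [0.025,-0.008,0.004,0,0,0.05,-0.017,0.008,0,0,0.075,-0.025,0.012,0,0,0.098,-0.033,0.015,0,0,0.098,-0.033,0.015,0,0]
}}

```text
time_s: 9.75
position: [0.5798, 0.1813, 0.3541]
tool_rot: [-3.136, -0.175, -0.004]
contact_force: [-0.9, 0.1, 0.2]
opening: 0.0852
finger_force: 0.0
```

Run:
```python
from h import *
s=manip.sense();W=manip.camera("wrist");save("w6",W["color"])
for m in manip.masks_of("cover",W)[:2]:
  print(m["confidence"],m["bbox"])
print("pred top",wproj(W,s,[.5779,.1803,.088]),[tuple(np.round(wproj(W,s,[.5779+.026*np.cos(a),.1803+.026*np.sin(a),.088]),0)) for a in np.arange(4)*np.pi/2])
plan([.5779,.1803,.066],0.11)
```

```text
0.89 [282.8, 156.8, 354.6, 237.7]
pred top (np.float64(320.4995709843871), np.float64(208.37178665679093)) [(np.float64(324.0), np.float64(176.0)), (np.float64(288.0), np.float64(205.0)), (np.float64(317.0), np.float64(238.0)), (np.float64(353.0), np.float64(212.0))]
t 9.85 pos [0.5775 0.1798 0.3542] yaw 0.1109 inc [ 0.0006 -0.0005  0.1335] turn 0.05033999029098059 tilt [-0.001 -0.001 -1.   ] open 0.08537470608340676 F [-0.5  0.3  0.7]
```

View pics/w6.png

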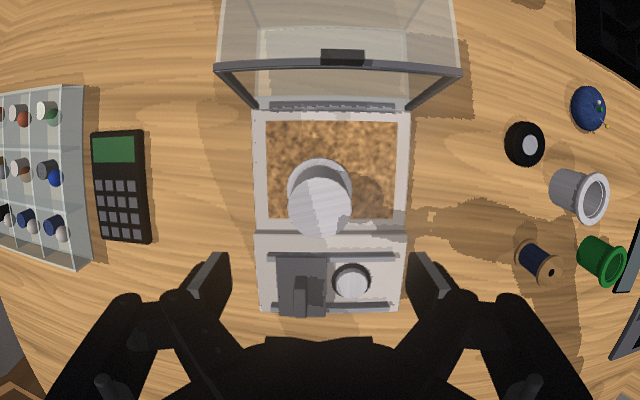

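>>> {"api": "apply_moves", "payload": {
  "increments": [0,0,0.035,0,0,0,0,0.07,0,0,0,0,0.1,0,0,0,0,0.12,0,0,0,0,0.134,0,0],
  "newtons": 35
}}

```text
time_s: 10.35
position: [0.5765, 0.1792, 0.2195]
tool_rot: [3.136, 0.173, -0.004]
contact_force: [0.2, -0.4, 0.7]
opening: 0.0856
finger_force: 0.0
```

>>> {"api": "apply_moves", "payload": {
  "increments": [0,0,0,0,0,0,0,0,0,0.5,0,0,0,0,1,0,0,0,0,1,0,0,0,0,1]
}}

```text
time_s: 10.85
position: [0.5783, 0.1799, 0.2223]
tool_rot: [-3.136, -0.174, -0.004]
contact_force: [-0.3, 0.5, 7.2]
opening: 0.0654
finger_force: 39.8
```

>>> {"api": "apply_moves", "payload": {
  "increments": [0,0,0,0,1,0,0,0,0,1,0,0,0,0,1,0,0,-0.005,0,1,0,0,-0.01,0,1]
}}

```text
time_s: 11.35
position: [0.5776, 0.1799, 0.231]
tool_rot: [3.137, 0.174, -0.0]
contact_force: [-0.2, 0.0, -1.7]
opening: 0.0653
finger_force: 39.4
```

Run:
```python
from h import *
W=manip.camera("wrist");S=manip.camera("scene")
a=cv2.resize(W["color"][130:,100:540],(440,270));b=cv2.resize(S["color"][110:230,270:450],None,fx=2.44,fy=2.44,interpolation=2)[:300,:440]
o=np.zeros((570,440,3),np.uint8);o[:270]=a;o[270:270+b.shape[0],:b.shape[1]]=b;save("w7",o)
plan([.5779,.1803,.066],0.11)
```

```text
t 11.45 pos [0.578  0.18   0.2315] yaw 0.1108 inc [-0.0001 -0.0003  0.0108] turn 0.045456386663550355 tilt [ 0.001  0.    -1.   ] open 0.06538503417383121 F [ 0.6 -0.7 -1.7]
```

View pics/w7.png

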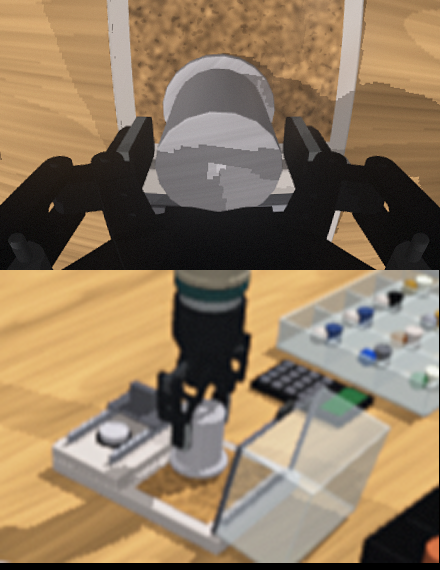

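The disc (220,160 in the crop) sits between the pads, but the opening reads 65 mm on a 52 mm body. I'll lift a little more and check that the cup follows.

>>> {"api": "apply_moves", "payload": {
  "increments": [0,0,-0.006,0,1,0,0,-0.012,0,1,0,0,-0.018,0,1,0,0,-0.024,0,1,0,0,-0.03,0,1]
}}

```text
time_s: 11.95
position: [0.5778, 0.1799, 0.2614]
tool_rot: [-3.137, -0.174, -0.0]
contact_force: [0.3, 0.1, -1.7]
opening: 0.0653
finger_force: 39.4
```

Run:
```python
from h import *
s=manip.sense();W=manip.camera("wrist");S=manip.camera("scene")
a=cv2.resize(W["color"][130:,100:540],(440,270));b=cv2.resize(S["color"][110:230,270:450],None,fx=2.44,fy=2.44,interpolation=2)[:300,:440]
o=np.zeros((570,440,3),np.uint8);o[:270]=a;o[270:270+b.shape[0],:b.shape[1]]=b;save("w8",o)
for n,p in(("W",W),("S",S)):
  for m in manip.masks_of("cover",p)[:1]: print(n,m["confidence"],m["bbox"])
for dz in(0,.04):print("S pred bottom/top if lifted",dz,proj(S,[.578,.18,.02+dz]),proj(S,[.578,.18,.088+dz]))
print("W top pred lifted",wproj(W,s,[.578,.18,.128]),"not",wproj(W,s,[.578,.18,.088]))
plan([.5779,.1803,.066],0.11)
```

```text
W 0.73 [251.7, 182.5, 382.6, 342.9]
S 0.93 [338.6, 153.3, 362.4, 183.3]
S pred bottom/top if lifted 0 (np.float64(350.5287856866065), np.float64(190.55589601378324)) (np.float64(352.1602886102655), np.float64(169.82154438999297))
S pred bottom/top if lifted 0.04 (np.float64(351.4746628843017), np.float64(178.53498564608861)) (np.float64(353.1752767836527), np.float64(156.92232038259854))
W top pred lifted (np.float64(319.65492761168383), np.float64(299.91149178737703)) not (np.float64(319.40135949119684), np.float64(256.23759249223065))
t 12.15 pos [0.5777 0.1799 0.2609] yaw 0.1108 inc [ 0.0002 -0.0004  0.0402] turn 0.04507883964255658 tilt [ 0.  0. -1.] open 0.06542802253266113 F [-0.6 -1.  -3.1]
```

View pics/w8.png

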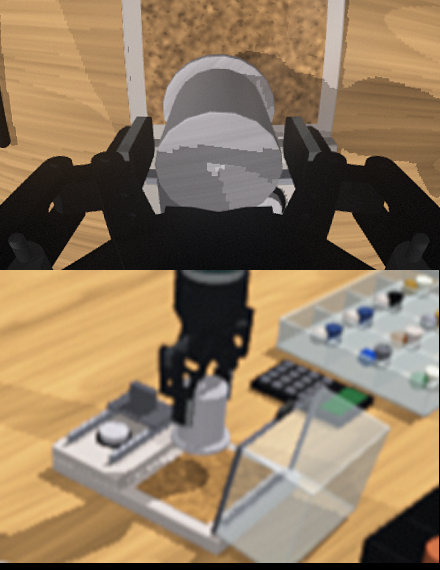

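Run:
```python
from h import *
from scipy.optimize import least_squares
s=manip.sense();W=manip.camera("wrist");T=manip.camera("top");S=manip.camera("scene")
R=Ro.from_rotvec(s["tool_rot"]).as_matrix()
def circ(c,r,z): return np.array([wproj(W,s,[c[0]+r*np.cos(a),c[1]+r*np.sin(a),z]) for a in np.linspace(0,6.283,72)])
for dx in(0,.003,.006):
  for z in(.120,.128):
    c=np.array(s["position"])+R@[dx,0,0];q=circ(c,.026,z);f=circ(c,.033,z-.061)
    print(dx,z,"disc L,R,top",q[:,0].min().round(),q[:,0].max().round(),q[:,1].min().round(),"flange L,R,top",f[:,0].min().round(),f[:,0].max().round(),f[:,1].min().round())
# open cup: rim outer circle in top view
ms=[m for m in manip.masks_of("cup",T) if abs(m["bbox"][0]-353)<8]
r=np.argwhere(ms[0]["region"])[:,::-1].astype(np.float32);print(ms[0]["bbox"])
def fit(p,cont):
  # match hull of model (rim 33@.068,.061; base 26@0) bbox
  def res(x):
    P=np.array([proj(p,[x[0]+rr*np.cos(a),x[1]+rr*np.sin(a),z]) for rr,z in((.033,.068),(.033,.061),(.026,0)) for a in np.linspace(0,6.283,48)])
    return np.r_[P.min(0)-cont[:2],P.max(0)-cont[2:]]
  o=least_squares(res,[.62,-.15]);return o.x.round(4),res(o.x).round(1)
print("T",fit(T,ms[0]["bbox"]))
for m in manip.masks_of("cup",S)[:2]:print("S",m["bbox"],fit(S,m["bbox"]))
plan([.622,-.149,.16],0.11)
```

```text
0 0.12 disc L,R,top 258.0 382.0 233.0 flange L,R,top 265.0 374.0 181.0
0 0.128 disc L,R,top 254.0 385.0 241.0 flange L,R,top 262.0 377.0 185.0
0.003 0.12 disc L,R,top 257.0 382.0 225.0 flange L,R,top 264.0 375.0 176.0
0.003 0.128 disc L,R,top 254.0 386.0 233.0 flange L,R,top 262.0 377.0 179.0
0.006 0.12 disc L,R,top 257.0 383.0 218.0 flange L,R,top 264.0 375.0 171.0
0.006 0.128 disc L,R,top 253.0 387.0 225.0 flange L,R,top 262.0 377.0 174.0
[356.5, 171.8, 377.8, 193.8]
T (array([ 0.6227, -0.1523]), array([-0.6, -0.2,  0.6,  0.2]))
S [185.9, 230.4, 214.7, 271.0] (array([ 0.526 , -0.2552]), array([-1.2,  0.2,  1.3, -0.3]))
S [253.5, 230.9, 281.6, 270.9] (array([ 0.6268, -0.1469]), array([-1., -0.,  1., -0.]))
t 12.4 pos [0.5776 0.1798 0.2604] yaw 0.1108 inc [ 0.0077  0.3317 -0.0542] turn 0.043334877847086464 tilt [-0.001 -0.    -1.   ] open 0.06512091164953056 F [ 0.4 -0.2 -1.9]
```

>>> {"api": "apply_moves", "payload": {
  "increments": [0,0.005,-0.02,0,1,0.001,0.025,-0.045,0,1,0.002,0.06,-0.06,0,1,0.003,0.1,-0.06,0,1,0.004,0.14,-0.06,0,1]
}}

```text
time_s: 12.9
position: [0.5974, 0.0401, 0.3214]
tool_rot: [-3.137, -0.175, -0.002]
contact_force: [0.3, 0.4, -2.8]
opening: 0.065
finger_force: 39.9
```

>>> {"api": "apply_moves", "payload": {
  "increments": [0.001,0.04,0,0,1,0.002,0.08,0,0,1,0.003,0.12,0,0,1,0.004,0.155,0,0,1,0.005,0.18,0,0,1]
}}

```text
time_s: 13.4
position: [0.6218, -0.1407, 0.3205]
tool_rot: [3.135, 0.169, -0.001]
contact_force: [0.2, 0.3, -2.3]
opening: 0.0655
finger_force: 39.9
```

>>> {"api": "apply_moves", "payload": {
  "increments": [0,0.01,0,0,1,0,0.013,0,0,1,0,0.013,0,0,1,0,0.013,0,0,1,0,0.013,0,0,1]
}}

```text
time_s: 13.9
position: [0.6237, -0.1481, 0.3207]
tool_rot: [-3.135, -0.178, 0.0]
contact_force: [0.2, 0.7, -2.1]
opening: 0.0655
finger_force: 39.9
```

Run:
```python
from h import *
plan([.6235,-.15,.163],0.11)
s=manip.sense();W=manip.camera("wrist");save("w9",W["color"][100:,120:520])
for n in("cup","cover"):
  for m in manip.masks_of(n,W)[:3]: print(n,m["confidence"],m["bbox"])
def bb(c,L):
    P=np.array([wproj(W,s,[c[0]+r*np.cos(a),c[1]+r*np.sin(a),z]) for r,z in L for a in np.linspace(0,6.283,72)]);return np.r_[P.min(0),P.max(0)].round(1)
for x in(.6205,.6235,.6265): print("rim pred",x,bb([x,-.15],[(.033,.068)]),"hole",bb([x,-.15],[(.023,.068)]))
z=s["position"][2]-.2023
print("cover rim pred",bb(s["position"],[(.033,z),(.033,z+.007)]))
```

```text
t 13.9 pos [ 0.6237 -0.1481  0.3207] yaw 0.1134 inc [-0.0004  0.0019  0.003 ] turn 0.19565012668238432 tilt [-0.     0.001 -1.   ] open 0.06554318738998506 F [ 0.2  0.7 -2.1]
cup 0.61 [384.0, 289.6, 394.7, 338.9]
cover 0.82 [253.9, 184.5, 387.1, 340.0]
cover 0.57 [0.0, 3.0, 96.5, 149.3]
rim pred 0.6205 [278.2 171.4 365.  254. ] hole [291.3 184.8 352.  242.5]
rim pred 0.6235 [278.5 167.4 365.7 250.6] hole [291.6 180.8 352.6 239. ]
rim pred 0.6265 [278.8 163.3 366.3 247.2] hole [292.  176.8 353.1 235.4]
cover rim pred [263.1 181.3 376.5 288.6]
```

View pics/w9.png

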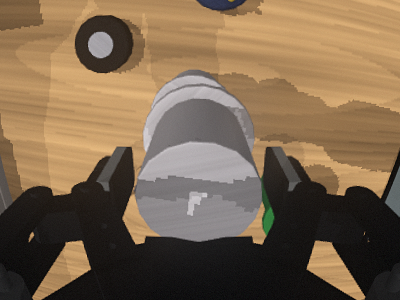

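Run:
```python
from h import *
from scipy.optimize import least_squares
s=manip.sense();W=manip.camera("wrist")
hsv=cv2.cvtColor(W["color"],cv2.COLOR_RGB2HSV);g=(hsv[...,1]<60)
g[:, :255]=0; g[:,385:]=0
n,l,st,_=cv2.connectedComponentsWithStats(g[:260].astype(np.uint8));k=1+np.argmax(st[1:,4]);g=l==k
rows=[]
for v in range(164,240,4):
    x=np.nonzero(g[v])[0]
    if len(x): rows.append((v,x.min(),x.max()))
print(rows)
z=s["position"][2]-.2023
def edge(c,L,v):
    P=[np.array([wproj(W,s,[c[0]+.033*np.cos(a),c[1]+.033*np.sin(a),zz]) for a in np.linspace(0,6.283,200)]) for zz in L]
    m=np.zeros((400,640),np.uint8)
    for p in P: cv2.fillConvexPoly(m,np.round(p*16).astype(np.int32),255,shift=4)
    return m>0
for c in((.6235,-.15),(.622,-.146),(.6235,-.145),(.6205,-.145)):
    m=edge(c,[.068,.0645,.061],0)|edge(s["position"][:2],[z,z+.0035,z+.007],0)
    print(c,[(v,np.nonzero(m[v])[0].min(),np.nonzero(m[v])[0].max()) for v in range(164,240,4) if m[v].any()],(m[:200]^g[:200]).sum() if 0 else (m[:215]^g[:215]).sum())
```

```text
[(172, np.int64(300), np.int64(324)), (176, np.int64(295), np.int64(330)), (180, np.int64(289), np.int64(334)), (184, np.int64(283), np.int64(338)), (188, np.int64(279), np.int64(343)), (192, np.int64(276), np.int64(347)), (196, np.int64(274), np.int64(354)), (200, np.int64(272), np.int64(358)), (204, np.int64(270), np.int64(361)), (208, np.int64(269), np.int64(365)), (212, np.int64(269), np.int64(367)), (216, np.int64(267), np.int64(369)), (220, np.int64(266), np.int64(370)), (224, np.int64(265), np.int64(372)), (228, np.int64(264), np.int64(372)), (232, np.int64(263), np.int64(373)), (236, np.int64(263), np.int64(373))]
(0.6235, -0.15) [(168, np.int64(305), np.int64(336)), (172, np.int64(297), np.int64(344)), (176, np.int64(292), np.int64(349)), (180, np.int64(288), np.int64(353)), (184, np.int64(285), np.int64(356)), (188, np.int64(282), np.int64(359)), (192, np.int64(281), np.int64(360)), (196, np.int64(279), np.int64(362)), (200, np.int64(277), np.int64(363)), (204, np.int64(274), np.int64(365)), (208, np.int64(271), np.int64(368)), (212, np.int64(269), np.int64(370)), (216, np.
[... 1542 characters left out ...]
4(376)), (236, np.int64(263), np.int64(376))] 685
(0.6205, -0.145) [(172, np.int64(296), np.int64(330)), (176, np.int64(289), np.int64(338)), (180, np.int64(284), np.int64(343)), (184, np.int64(281), np.int64(347)), (188, np.int64(277), np.int64(350)), (192, np.int64(276), np.int64(354)), (196, np.int64(273), np.int64(358)), (200, np.int64(272), np.int64(362)), (204, np.int64(271), np.int64(365)), (208, np.int64(270), np.int64(368)), (212, np.int64(269), np.int64(370)), (216, np.int64(267), np.int64(372)), (220, np.int64(266), np.int64(373)), (224, np.int64(264), np.int64(375)), (228, np.int64(264), np.int64(376)), (232, np.int64(263), np.int64(376)), (236, np.int64(263), np.int64(376))] 368
```

Run:
```python
from h import *
from scipy.optimize import minimize
s=manip.sense();W=manip.camera("wrist")
hsv=cv2.cvtColor(W["color"],cv2.COLOR_RGB2HSV);z=s["position"][2]-.2023
def disk(c,L):
    m=np.zeros((400,640),np.uint8)
    for zz in L:
        p=np.array([wproj(W,s,[c[0]+.033*np.cos(a),c[1]+.033*np.sin(a),zz]) for a in np.linspace(0,6.283,90)])
        cv2.fillConvexPoly(m,np.round(p*16).astype(np.int32),255,shift=4,lineType=cv2.LINE_AA)
    return m/255.
for th in(50,60,75):
    g=hsv[...,1]<th;g[:,:255]=0;g[:,385:]=0
    n,l,st,_=cv2.connectedComponentsWithStats(g[:260].astype(np.uint8));g=(l==1+np.argmax(st[1:,4]))*1.
    f=lambda x:np.abs(np.maximum(disk(x[:2],[.068,.0645,.061]),disk(x[2:],[z,z+.0035,z+.007]))[150:230]-g[150:230]).sum()
    p=s["position"]
    o=minimize(f,[.6205,-.145,p[0],p[1]],method="Nelder-Mead",options=dict(initial_simplex=np.array([.6205,-.145,p[0],p[1]])+np.vstack([np.zeros(4),.004*np.eye(4)]),xatol=1e-4))
    print(th,o.x.round(4),round(o.fun),"open-cover",(o.x[:2]-o.x[2:]).round(4),p.round(4))
S=manip.camera("scene")
for n in("cup","cover"):
  for m in manip.masks_of(n,S)[:3]: print(n,m["confidence"],m["bbox"])
print("S pred axis cover",proj(S,[*p[:2],z]),proj(S,[*p[:2],z+.068]),"cup axis",proj(S,[.6205,-.145,.0]),proj(S,[.6205,-.145,.068]))
```

```text
50 [ 0.617  -0.1443  0.6212 -0.1491] 168 open-cover [-0.0042  0.0048] [ 0.6236 -0.1494  0.3208]
60 [ 0.6175 -0.1443  0.6212 -0.149 ] 169 open-cover [-0.0037  0.0047] [ 0.6236 -0.1494  0.3208]
75 [ 0.6177 -0.1443  0.6216 -0.149 ] 155 open-cover [-0.0039  0.0047] [ 0.6236 -0.1494  0.3208]
cup 0.65 [251.0, 233.8, 279.8, 269.2]
cup 0.63 [188.6, 232.6, 215.4, 272.5]
cup 0.28 [285.9, 269.9, 309.5, 297.1]
cover 0.88 [250.5, 192.4, 278.2, 234.4]
S pred axis cover (np.float64(264.4611989682672), np.float64(222.94003873259533)) (np.float64(262.6045188653241), np.float64(197.4185744351353)) cup axis (np.float64(268.00629632686366), np.float64(260.7749773912623)) (np.float64(266.44677657959977), np.float64(238.87368389479906))
```

>>> {"api": "apply_moves", "payload": {
  "increments": [-0.002,-0.002,0,0,1,-0.0035,-0.005,0.01,0,1,-0.0035,-0.005,0.022,0,1,-0.0035,-0.005,0.032,0,1,-0.0035,-0.005,0.038,0,1]
}}

```text
time_s: 14.8
position: [0.6189, -0.1454, 0.2808]
tool_rot: [-3.136, -0.174, 0.004]
contact_force: [-0.1, 0.5, -2.0]
opening: 0.0653
finger_force: 39.9
```

```bash
cat > fit.py <<'E'
from h import *
from scipy.optimize import minimize
s=manip.sense();W=manip.camera("wrist")
hsv=cv2.cvtColor(W["color"],cv2.COLOR_RGB2HSV);p=s["position"];z=p[2]-.2023
def disk(c,L,rr=.033):
    m=np.zeros((400,640),np.uint8)
    for zz in L:
        q=np.array([wproj(W,s,[c[0]+rr*np.cos(a),c[1]+rr*np.sin(a),zz]) for a in np.linspace(0,6.283,90)])
        cv2.fillConvexPoly(m,np.round(q*16).astype(np.int32),255,shift=4,lineType=cv2.LINE_AA)
    return m/255.
for th in(50,75):
    g=hsv[...,1]<th;g[:,:255]=0;g[:,385:]=0
    n,l,st,_=cv2.connectedComponentsWithStats(g[:260].astype(np.uint8));g=(l==1+np.argmax(st[1:,4]))*1.
    f=lambda x:np.abs(np.maximum(disk(x[:2],[.068,.0645,.061]),disk(x[2:],[z,z+.0035,z+.007]))[150:230]-g[150:230]).sum()
    x0=np.array([p[0]-.002,p[1],p[0]-.002,p[1]])
    o=minimize(f,x0,method="Nelder-Mead",options=dict(initial_simplex=x0+np.vstack([np.zeros(4),.004*np.eye(4)]),xatol=1e-4))
    print(th,o.x.round(4),round(o.fun),"open-cover",(o.x[:2]-o.x[2:]).round(4),p.round(4),"z",z,[(v,*np.nonzero(g[v])[0][[0,-1]]) for v in range(164,232,6) if g[v].any()])
plan(p,.11)
E
python3 fit.py
```

```text
50 [ 0.617  -0.1441  0.6153 -0.1451] 260 open-cover [0.0017 0.001 ] [ 0.6189 -0.1454  0.2808] z 0.07849690381353577 [(176, np.int64(301), np.int64(333)), (182, np.int64(294), np.int64(340)), (188, np.int64(286), np.int64(346)), (194, np.int64(279), np.int64(354)), (200, np.int64(274), np.int64(358)), (206, np.int64(271), np.int64(363)), (212, np.int64(268), np.int64(367)), (218, np.int64(267), np.int64(369)), (224, np.int64(265), np.int64(372)), (230, np.int64(263), np.int64(373))]
75 [ 0.6174 -0.144   0.6155 -0.145 ] 257 open-cover [0.0018 0.001 ] [ 0.6189 -0.1454  0.2808] z 0.07849690381353577 [(176, np.int64(300), np.int64(333)), (182, np.int64(293), np.int64(340)), (188, np.int64(286), np.int64(347)), (194, np.int64(279), np.int64(354)), (200, np.int64(274), np.int64(358)), (206, np.int64(270), np.int64(364)), (212, np.int64(268), np.int64(367)), (218, np.int64(266), np.int64(370)), (224, np.int64(265), np.int64(372)), (230, np.int64(263), np.int64(373))]
t 14.85 pos [ 0.6188 -0.1455  0.2802] yaw 0.1107 inc [-0.0004 -0.0002 -0.1553] turn 0.038929363133799695 tilt [-0.003  0.001 -1.   ] open 0.06520960195100596 F [-0.2 -0.3 -2.5]
```

>>> {"api": "apply_moves", "payload": {
  "increments": [0.001,-0.001,0.002,0,1,0.001,-0.001,0.004,0,1,0.001,-0.001,0.0055,0,1,0.001,-0.001,0.0065,0,1,0.001,-0.001,0.007,0,1]
}}

```text
time_s: 15.35
position: [0.6204, -0.1444, 0.2758]
tool_rot: [3.137, 0.174, 0.0]
contact_force: [-0.3, -0.4, -1.5]
opening: 0.0654
finger_force: 39.9
```

>>> {"api": "apply_moves", "payload": {
  "increments": [0,0,0.0004,0,1,0,0,0.0008,0,1,0,0,0.0012,0,1,0,0,0.0016,0,1,0,0,0.002,0,1]
}}

```text
time_s: 15.85
position: [0.6203, -0.1444, 0.2737]
tool_rot: [3.137, 0.174, 0.0]
contact_force: [0.0, -0.9, -3.1]
opening: 0.065
finger_force: 39.9
```

>>> {"api": "apply_moves", "payload": {
  "increments": [0,0,0.0004,0,1,0,0,0.0008,0,1,0,0,0.0012,0,1,0,0,0.0016,0,1,0,0,0.002,0,1]
}}

```text
time_s: 16.35
position: [0.6204, -0.1444, 0.2717]
tool_rot: [3.137, 0.174, 0.0]
contact_force: [0.7, -0.3, -1.5]
opening: 0.065
finger_force: 39.9
```

```bash
python3 fit.py
```

```text
50 [ 0.6179 -0.1439  0.617  -0.1442] 262 open-cover [0.0008 0.0004] [ 0.6204 -0.1444  0.2717] z 0.06940155066813944 [(182, np.int64(299), np.int64(336)), (188, np.int64(293), np.int64(342)), (194, np.int64(286), np.int64(351)), (200, np.int64(279), np.int64(358)), (206, np.int64(274), np.int64(363)), (212, np.int64(270), np.int64(367)), (218, np.int64(267), np.int64(369)), (224, np.int64(265), np.int64(372)), (230, np.int64(263), np.int64(373))]
75 [ 0.6184 -0.1439  0.6175 -0.1441] 254 open-cover [0.0009 0.0002] [ 0.6204 -0.1444  0.2717] z 0.06940155066813944 [(176, np.int64(313), np.int64(315)), (182, np.int64(299), np.int64(336)), (188, np.int64(292), np.int64(343)), (194, np.int64(286), np.int64(351)), (200, np.int64(278), np.int64(358)), (206, np.int64(273), np.int64(364)), (212, np.int64(269), np.int64(367)), (218, np.int64(267), np.int64(370)), (224, np.int64(265), np.int64(372)), (230, np.int64(263), np.int64(373))]
t 16.4 pos [ 0.6203 -0.1444  0.2716] yaw 0.1107 inc [ 0.      0.     -0.1548] turn 0.03893807251780115 tilt [-0.  0. -1.] open 0.0649569081028713 F [-0.4  0.1 -3.4]
```

>>> {"api": "apply_moves", "payload": {
  "increments": [0,0,0.0003,0,1,0,0,0.0006,0,1,0,0,0.0009,0,1,0,0,0.0012,0,1,0,0,0.0015,0,1]
}}

```text
time_s: 16.9
position: [0.6204, -0.1444, 0.2704]
tool_rot: [3.137, 0.174, 0.0]
contact_force: [-0.4, 0.5, 1.2]
opening: 0.0651
finger_force: 40.1
```

>>> {"api": "apply_moves", "payload": {
  "increments": [0,0,0.0001,0,1,0,0,0.0002,0,1,0,0,0.0003,0,1,0,0,0.0003,0,1,0,0,0.0003,0,1]
}}

```text
time_s: 17.4
position: [0.6204, -0.1444, 0.2704]
tool_rot: [3.137, 0.174, 0.001]
contact_force: [-2.1, 0.7, 5.6]
opening: 0.0655
finger_force: 40.4
```

Rims are in contact at the expected height (about 7.5 N). I release gently.

>>> {"api": "apply_moves", "payload": {
  "increments": [0,0,0,0,0.2,0,0,0,0,0.1,0,0,0,0,0,0,0,0,0,0,0,0,0,0,0]
}}

```text
time_s: 17.9
position: [0.6204, -0.1444, 0.2698]
tool_rot: [3.137, 0.174, -0.0]
contact_force: [0.2, -0.3, -0.5]
opening: 0.0853
finger_force: 0.0
```

>>> {"api": "apply_moves", "payload": {
  "increments": [0,0,-0.01,0,0,0,0,-0.03,0,0,0,0,-0.06,0,0,0,0,-0.1,0,0,0,0,-0.13,0,0]
}}

```text
time_s: 18.4
position: [0.6205, -0.1445, 0.4031]
tool_rot: [3.136, 0.174, 0.004]
contact_force: [0.4, 0.0, 0.9]
opening: 0.0855
finger_force: 0.0
```

Run:
```python
from h import *
plan([.62,-.1444,.2],.11)
T=manip.camera("top");S=manip.camera("scene")
for nm,p in(("T",T),("S",S)):
  for n in("cup","cover","lid","catch_tab"):
    for m in manip.masks_of(n,p)[:2]:print(nm,n,round(m["confidence"],2),m["bbox"])
def bb(L):
    P=np.array([proj(S,[.619+r*np.cos(a),-.1444+r*np.sin(a),z]) for r,z in L for a in np.linspace(0,6.283,72)]);return np.r_[P.min(0),P.max(0)].round(1)
print("S pred cup",bb([(.033,.068),(.026,0)]),"cover",bb([(.033,.068),(.033,.075),(.026,.136)]))
g=cv2.cvtColor(S["color"],cv2.COLOR_RGB2HSV)[...,1]<60
print([(v,*np.nonzero(g[v,240:295])[0][[0,-1]]+240) for v in range(204,272,4) if g[v,240:295].any()])
```

```text
t 18.4 pos [ 0.6205 -0.1445  0.4031] yaw 0.1107 inc [-0.0006 -0.0002  0.0484] turn 0.03902321278797758 tilt [ 0.003 -0.001 -1.   ] open 0.08549290622915061 F [0.4 0.  0.9]
T cover 0.44 [349.9, 180.9, 370.6, 194.5]
T catch_tab 0.81 [245.0, 218.5, 261.3, 241.9]
S cup 0.94 [253.5, 247.0, 279.1, 269.6]
S cup 0.68 [186.7, 231.8, 218.1, 273.5]
S cover 0.75 [254.8, 206.5, 281.6, 248.2]
S lid 0.62 [358.1, 156.2, 430.2, 236.4]
S catch_tab 0.74 [312.4, 176.1, 323.3, 180.4]
S catch_tab 0.67 [319.6, 155.2, 344.0, 175.1]
S pred cup [251.2 228.7 281.1 268.5] cover [251.  207.1 281.1 248.7]
[(208, np.int64(263), np.int64(268)), (212, np.int64(255), np.int64(276)), (216, np.int64(253), np.int64(277)), (220, np.int64(254), np.int64(277)), (224, np.int64(246), np.int64(277)), (228, np.int64(254), np.int64(277)), (232, np.int64(254), np.int64(279)), (236, np.int64(252), np.int64(281)), (240, np.int64(252), np.int64(281)), (244, np.int64(253), np.int64(279)), (248, np.int64(256), np.int64(278)), (252, np.int64(256), np.int64(278)), (256, np.int64(257), np.int64(278)), (260, np.int64(257), np.int64(278)), (264, np.int64(258), np.int64(276)), (268, np.int64(266), np.int64(268))]
```

The cover stands upright on the cup as predicted, the gripper is clear, the catch is aside and the lid is open. Handing in.

```bash
python3 -c "
from cell import manip
print(manip.finish_job())"
```

```text
the job is handed in; nothing more can be done
None
```

Job handed in at about 18.7 s: catch aside, button pressed (a hard press, about 60 N at the wrist against the 120 N limit), lid open, and the cover cup resting mouth-down and upright on the open cup, centred to about 1 mm by the wrist camera; the hand-in returned no verdict, and I viewed 11 pictures, one over the limit of 10.

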